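# Press the battery plug home and snap the cover onto a repaired mouse

## Task

First press the white battery plug of the opened mouse on the repair stand fully home. Then take the yellow cover out of the green caddy, set it down on the blue pad and let go, pick it up again, lay it on the orange collar so that it rests on the two snap rollers, and let go. Finally press it down until it is seated fully home, without shifting any other loose thing by more than 30 mm.

Things in the scene. Friction and masses are not known exactly. Their poses are not given: they have to be found in the camera images.
- cover: Yellow plastic cap, 60 mm long (its x) by 46 mm wide (its y) by 20 mm high, 60 g, open underneath with 3 mm walls and a bead along each inner end; black vent dots on its flat top. Either way round (half turn) fits. Origin: centre of its underside. It lies upright, long side along the caddy's slot.
- caddy: Green fixed caddy. Origin: on the table, centre of its slot. Floor 130 (x) by 106 mm (y -31 to 75), top 4 mm up. Two walls along x, 76 mm long, 40 mm high, inner faces at y = +-28 mm, 5 mm from the cover's sides: the cover can be gripped only by its ends (60 mm apart, along x), where the slot is open. Side compartment at +y holds the scroll wheel; 16 mm lip at y = 75.
- pad: Blue fixed rest pad, 130 mm (its x) by 110 mm (its y), top 4 mm above the table. Origin: on the table, centre of the pad. A small black dongle lies near its +x +y corner (about 52, 41 mm from the centre) and the screw jar stands on the table just off its +x edge (jar's centre 100 mm from the pad's).
- stand: Blue fixed stand, base 125x88 mm, grey mouse on it. Origin: on the table under the collar's centre; x to the mouse's front. Deck 70 mm up, 60 wide. Orange collar on it 45x36 mm outside, 37x28 inside, rounded rim 90 mm up, a sprung roller sticking 4 mm out of each x end. Mouse front (x 36 to 66) and clamp jaw (x -48 to -38) rise to 108 mm: here the cover can be held only across its width (y).
- seat (a point): The cover's origin when fully home: on the stand's axis, 73 mm above the table, axes as the stand. Home, the cover's ceiling lies on the rim and its top is 93 mm up. Laid on the rollers it stands about 10 mm higher; pressing it past them takes about 15 N, in the middle or at each end in turn. Play over the collar 2 mm in y, 1.5 mm in x.
- plug (a joint): White plug 16 by 12 mm, red stripe on its flat top, in the middle of the collar; its top is 95.5 mm above the table at joint 0, 89 mm when home (1 mm below the rim). Value: its travel in m, 0 = standing proud, grows as it is pressed down, 0.0065 = fully home. It slides with about 5 N of friction and stays where it is left.
- wheel: Bystander: black rubber scroll wheel 24 mm in diameter, 8 mm high, in the caddy's side compartment. Origin: centre of its underside.
- dongle: Bystander: black radio dongle 18 by 13 by 8 mm on the pad. Origin: centre of its underside.
- jar: Bystander: screw jar, 48 mm in diameter, 60 mm high, red cap. Origin: centre of its underside.
- bowl: Bystander: steel bowl 70 mm in diameter, 30 mm high. Origin: centre of its underside.
- shell: Bystander: grey mouse shell lying open side up, 105 by 60 by 25 mm. Origin: centre of its underside.
- tweezers: Bystander: steel tweezers, 135 mm long (x), 8 mm high. Origin: centre of its underside.
- driver: Bystander: red-handled screwdriver, 120 mm long, lying along its x. Origin: underside.
- tape: Bystander: roll of tape 56 mm in diameter, 18 mm high, on the table behind the stand (-x side). Origin: centre of its underside.

How it is judged:
By the outcome, as a careful person would: the job done as asked, in the order asked, and still so for the second after the job is handed in, with the robot touching nothing.
It also fails if it takes over 69 s, if anything falls off the work surface, if the arm or the gripper's body presses on something with over 40 N, if the wrist force passes 120 N, or if a joint passes its speed limit or range.

## Robot

A 6-joint arm with a two-finger parallel gripper is mounted at the origin on the work surface. World frame = base frame: x ahead of the robot, y to its left, z up, the work surface at z = 0. Lengths are in m, angles in degrees, forces in N, time in s.
With the tool pointing down it reaches from about 0.35 to 1 m from the base axis. Payload 7.1 kg.
Tool frame: the origin (TCP) lies at the very end of the fingers, on their centre line; the grasp point (between the pads) lies 19 mm behind it (ctrl.tcp_to_grasp is the distance from the TCP to the grasp point, in m); z points along the fingers, y is the line along which they close (so a half turn about z gives the same grasp; the last joint's range is limited). The gripper opens to 85 mm and grips with 20 to 120 N. Pads are 22 mm wide; open, the fingers measure 114 mm over their backs; the gripper's body (76 mm by 85 mm) begins 54 mm behind the grasp point. The pads swing forward as they close: fully open they stand 13 mm farther back than shut.
Start: joints at [-64.4, 24.242, 93.386, -0, 62.372, -1.089], TCP at [0.281, -0.558, 0.231] pointing down, gripper open.
Joint ranges: [-172.04, 172.04], [-51.8, 120.97], [4.93, 147.93], [-75.15, 255.16], [6.16, 154.13], [-145.62, 145.62]. Speed limits (degrees/s): [136.94, 136.94, 172.46, 180, 180, 180].

## Interface

Orientations are given as [roll, pitch, yaw] about the fixed x, y, z axes, in that order (R = Rz(yaw) Ry(pitch) Rx(roll)).
In Python, from bench import sense, viewer, workorder, ctrl gives the robot as it stands.
- The arm moves only by the tool apply_moves, never from a script. Its argument "plan" is a list of rows, each an object of numbers: "x", "y", "z": the shift along the tool's x, y, z normalised to -1 to 1, where 1 is 0.4 m; "wx", "wy", "wz": the turn, a rotation vector about the tool's x, y, z normalised to -1 to 1, where 1 is pi/4 rad. A call has 1 to 20 rows; each row is the pose to reach, as a shift and turn from the pose commanded when the call began, along the tool's axes at that moment; what a row does not reach only later rows make up. A row lasts 1/12 s, in which the tool goes at most 41.7 mm and 7.16 degrees, less where a joint would pass 70% of its speed; a pose out of reach is approached as far as the arm can. A call with a number of a shift or a turn outside -1 to 1 is refused whole. A call with a gripper value outside its range is refused whole. "hand" is the opening, from 0 (shut) to 1 (fully open), set as the call begins (left out, the last holds). The fingers move at their own pace and stop on an object; the grip force is fixed at half the most. Time passes only in rows, so rows that repeat a pose let the fingers close. It gives the time, the measured TCP pose, the force, the opening and the grip force at its end, in the units of the state.
- sense(): the state, without advancing time (a new reading comes with each control period).
- viewer.camera(name): name is "side" or "top" or "wrist"; returns the picture (400x640x3 uint8, red, green, blue); there is no depth.
- viewer.camera_params(name): a dict with "camera_matrix" (3x3 intrinsics, pixels), "world_to_cam" (4x4, takes a point from world to camera coordinates). Camera axes: x right, y up, looking along -z (the intrinsics and any distortion apply to the point x, -y, -z); pixel columns grow to the right and rows downward; lengths in m; the calibration is good to about 2 mm. The wrist camera is an equidistant fisheye: a pixel r from the principal point sees the ray r / f radians off the axis. A picture is of the moment at which its call begins: read the wrist's pose just before it. camera_params takes no time and is no camera call; for the wrist camera it gives the pose at the moment of the call.
- workorder.finish_job(): hands the job in; it is judged then, once.
The state is a dict: "clock": time; "qpos": joint angles; "joint_velocities": joint speeds; "joint_torque": joint torques, N m; "position": TCP position; "ee_rot": TCP orientation; "wrist_force": force on the tool from outside, world axes, zero at the start; "ft_torque": the same for the moment, N m; "finger_gap": finger opening in m; "grasp_force": force on a finger pad.
Only numpy, scipy, OpenCV 4.12 (cv2) and the standard library are available. Lean on these libraries where they do the work, as an engineer would, in place of code of your own. Each camera call takes 0.05 s, during which the arm holds its last target. There are 200 camera calls.

## Working session

There is one attempt and no reset: what is moved stays moved. The work goes in short steps, Python scripts to look and compute and a tool call to move; the robot and the scene stay as the last step left them, time stands still between calls to the robot, and variables do not carry over. Pictures are saved under pics/ and viewed, at most 10 in all, crops included, and the job is handed in when it is done.

Besides the shell and the picture viewer there is one more tool, called after "Call:" as name(argument=value, ...), one argument or row to a line, values as JSON. apply_moves: Moves the arm, as the interface text tells. Its arguments: {"type":"object","properties":{"plan":{"type":"array"},"hand":{"type":"number"}},"required":["plan"]}

```bash
mkdir -p pics; ls; cat > h.py <<'E'
import numpy as np, cv2
from bench import sense, viewer, workorder, ctrl
def snap(n,f):
    im=viewer.camera(n); cv2.imwrite('pics/'+f,cv2.cvtColor(im,cv2.COLOR_RGB2BGR)); return im
def px2w(n,u,v,z):
    p=viewer.camera_params(n);K=np.array(p['camera_matrix']);T=np.array(p['world_to_cam'])
    d=np.linalg.inv(K)@[u,v,1];d=np.array([d[0],-d[1],-d[2]])
    R=T[:3,:3];c=-R.T@T[:3,3];w=R.T@d
    return c+w*(z-c[2])/w[2]
def w2px(n,P):
    p=viewer.camera_params(n);K=np.array(p['camera_matrix']);T=np.array(p['world_to_cam'])
    c=T[:3,:3]@np.array(P)+T[:3,3];c=K@[c[0],-c[1],-c[2]];return c[:2]/c[2]
E
python3 - <<'E'
from h import *
a=snap('top','top0.png');b=snap('side','side0.png')
for n in ('top','side'): print(viewer.camera_params(n))
print(sense())
E
```

```text
pics
{'camera_matrix': array([[392.25389807,   0.        , 316.50789542],
       [  0.        , 392.25389807, 196.16281099],
       [  0.        ,   0.        ,   1.        ]]), 'world_to_cam': array([[-2.81219746e-03, -9.99817027e-01,  1.89209762e-02,
        -5.82050921e-03],
       [ 9.91439059e-01, -3.17671135e-04,  1.30569869e-01,
        -5.49436381e-01],
       [-1.30539968e-01,  1.91261831e-02,  9.91258546e-01,
        -9.66339803e-01],
       [ 0.00000000e+00,  0.00000000e+00,  0.00000000e+00,
         1.00000000e+00]])}
{'camera_matrix': array([[520.03113401,   0.        , 315.76100746],
       [  0.        , 520.03113401, 198.64404986],
       [  0.        ,   0.        ,   1.        ]]), 'world_to_cam': array([[-0.98277126, -0.18380899,  0.01936265,  0.52336362],
       [ 0.11138628, -0.50541285,  0.8556582 , -0.14252383],
       [-0.14749154,  0.84307301,  0.51717902, -1.1913958 ],
       [ 0.        ,  0.        ,  0.        ,  1.        ]])}
{'clock': 0.1, 'qpos': array([-6.44013748e+01,  2.42804819e+01,  9.34274235e+01, -1.40112575e-03,
        6.23732446e+01, -1.09077489e+00]), 'joint_velocities': array([-0.11398199, -0.15223005, -0.1381993 , -0.06139419, -0.03720734,
        0.05070261]), 'joint_torque': array([-1.18790787e-03, -5.58427942e+01, -2.82445103e+01, -1.21857593e-04,
        3.06247697e-03,  1.89466397e-05]), 'position': array([ 0.28050002, -0.55795763,  0.23061622]), 'ee_rot': array([-1.79918841e+02, -3.04577726e-04,  2.66900505e+01]), 'wrist_force': array([-1.06985805,  0.88360554,  0.14685018]), 'ft_torque': array([-0.05915757,  0.01603035,  0.06275986]), 'grasp_force': 0.0, 'finger_gap': 0.08526485477705566}
```

View pics/top0.png

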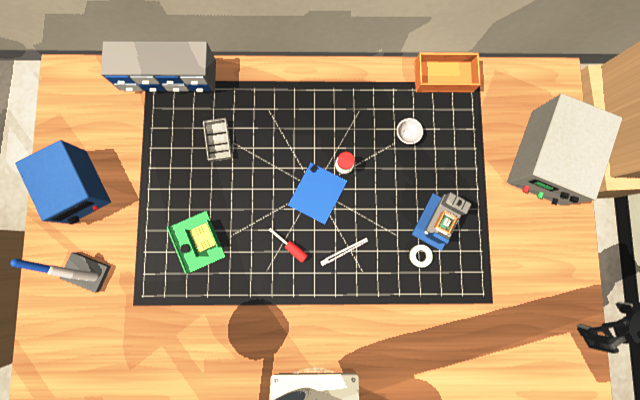

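View pics/side0.png

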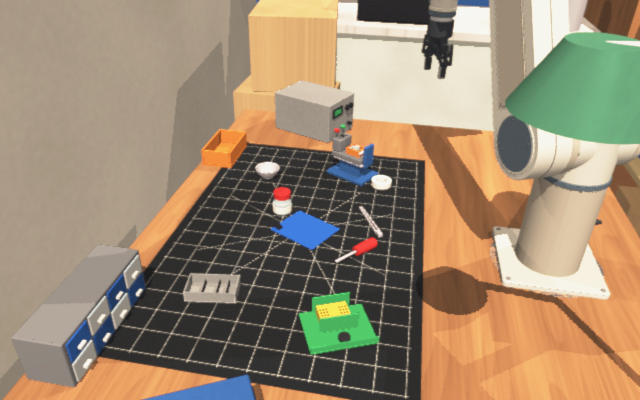

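The top view shows the caddy at (200,242), the pad at (318,193) and the stand at (442,222). The side view shows the same layout. Next I'll enlarge these three.

```bash
python3 - <<'E'
import cv2,numpy as np
im=cv2.imread('pics/top0.png')
def crop(x0,y0,w,h,s): 
    c=cv2.resize(im[y0:y0+h,x0:x0+w],None,fx=s,fy=s,interpolation=cv2.INTER_CUBIC)
    for i in range(0,w,10): cv2.putText(c,str(x0+i),(i*s,8),0,.3,(255,255,255)); cv2.line(c,(i*s,8),(i*s,14),(255,255,255))
    for i in range(0,h,10): cv2.putText(c,str(y0+i),(0,i*s+4),0,.3,(255,255,255)); cv2.line(c,(20,i*s),(26,i*s),(255,255,255))
    return c
a=crop(160,200,80,75,5);b=crop(400,180,80,75,5);
cv2.imwrite('pics/c1.png',np.hstack([a,b]))
cv2.imwrite('pics/c2.png',crop(280,140,85,90,6))
E
```

```text
(no output)
```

View pics/c1.png

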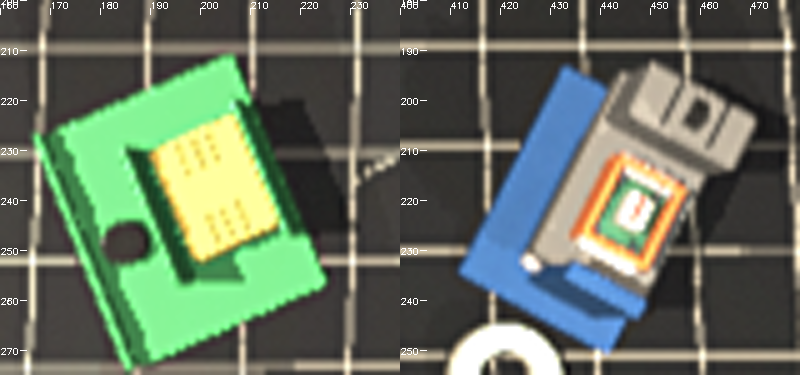

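View pics/c2.png

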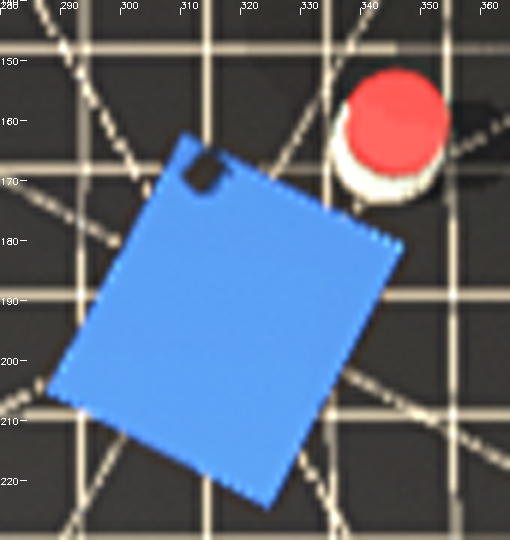

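The crops give the corners of the cover top, the collar and the pad. I'll turn those into poses.

```bash
cat >> h.py <<'E'
def rect(n,pts,z):
    P=np.array([px2w(n,u,v,z)[:2] for u,v in pts]);c=P.mean(0)
    e=[P[(i+1)%4]-P[i] for i in range(4)]
    a=(e[0]-e[2])/2;b=(e[1]-e[3])/2
    print(n,'c',c.round(4),'L',np.linalg.norm(a).round(4),np.degrees(np.arctan2(a[1],a[0])).round(1),'|',np.linalg.norm(b).round(4),np.degrees(np.arctan2(b[1],b[0])).round(1))
E
python3 - <<'E'
from h import *
def c5(x0,y0,s,p): return [(x0+(x+.5)/s-.5,y0+(y+.5)/s-.5) for x,y in p]
rect('top',c5(160,200,5,[(151,157),(238,113),(281,225),(202,262)]),.024)
rect('top',c5(0,180,5,[(2000+221,152),(2000+288,190),(2000+243,275),(2000+170,235)]),.09)
rect('top',c5(280,140,6,[(185,132),(403,247),(268,510),(47,392)]),.004)
f=lambda a,z:px2w('top',*a,z).round(4)
print('plug',f((447,221.5),.0955),'dongle',f((313,168.5),.012),'jar',f((345.7,160),.06),'wheel',f((185.5,248),.012))
print('front of stand base etc', f((434,193),.0))
p=viewer.camera_params('wrist');print(p)
s=sense();T=p['world_to_cam'];print(-T[:3,:3].T@T[:3,3]-s['position'])
E
```

```text
top c [0.4456 0.281 ] L 0.046 -63.7 | 0.0605 -155.0
top c [ 0.479 -0.317] L 0.0381 -119.7 | 0.0476 148.1
top c [ 0.5627 -0.0093] L 0.1095 -118.2 | 0.131 152.5
plug [ 0.4802 -0.3183  0.0955] dongle [0.6263 0.0019 0.012 ] jar [ 0.6385 -0.0803  0.06  ] wheel [0.419  0.3282 0.012 ]
front of stand base etc [ 0.5626 -0.3207  0.    ]
{'camera_matrix': array([[309.70691629,   0.        , 318.25439594],
       [  0.        , 309.70691629, 200.46318198],
       [  0.        ,   0.        ,   1.        ]]), 'world_to_cam': array([[ 0.44885574, -0.89360246, -0.00177944, -0.62625011],
       [ 0.84913561,  0.42713873, -0.31067864,  0.03934841],
       [ 0.27838327,  0.13793891,  0.95051334, -0.38143058],
       [ 0.        ,  0.        ,  0.        ,  1.        ]])}
[0.0733677  0.03414588 0.14304898]
```

Sizes match the description, and the yaws come out as: stand x about -30.5°, pad -27.7°, caddy 25.5°. I'll move above the stand with the fingers shut and refine with the wrist camera.

```bash
cat >> h.py <<'E'
from scipy.spatial.transform import Rotation as Ro
def go(x,y,z,yaw,ref=None):
    s=sense(); p=np.array(s['position']); R=Ro.from_euler('xyz',s['ee_rot'],degrees=True)
    if ref is not None: p=np.array(ref[:3]); R=Ro.from_euler('xyz',[180,0,ref[3]],degrees=True)
    t=Ro.from_euler('xyz',[180,0,yaw],degrees=True)
    d=R.inv().apply(np.array([x,y,z])-p)/.4; w=(R.inv()*t).as_rotvec()/(np.pi/4)
    rows=max(np.linalg.norm(d)*.4/.0417,np.degrees(np.linalg.norm(w)*np.pi/4)/7.16)
    print('d',d.round(4),'w',w.round(4),'rows',round(rows,1),'t',round(s['clock'],2))
def wpx2w(u,v,z,p=None):
    p=p or viewer.camera_params('wrist');K=p['camera_matrix'];T=p['world_to_cam']
    a=np.array([u-K[0,2],v-K[1,2]]);r=np.linalg.norm(a);th=r/K[0,0]
    a=a/max(r,1e-9)*np.sin(th);d=np.array([a[0],-a[1],-np.cos(th)])
    R=T[:3,:3];c=-R.T@T[:3,3];w=R.T@d
    return c+w*(z-c[2])/w[2]
def grid(im,x0,y0,w,h,s,f):
    c=cv2.resize(im[y0:y0+h,x0:x0+w,::-1],None,fx=s,fy=s,interpolation=cv2.INTER_CUBIC)
    for i in range(0,w,10): cv2.putText(c,str(x0+i),(i*s,8),0,.3,(255,255,255)); cv2.line(c,(i*s,8),(i*s,14),(255,255,255))
    for i in range(0,h,10): cv2.putText(c,str(y0+i),(0,i*s+4),0,.3,(255,255,255)); cv2.line(c,(20,i*s),(26,i*s),(255,255,255))
    cv2.imwrite('pics/'+f,c)
E
python3 -c "
from h import *
go(.479,-.317,.2,59.5)"
```

```text
d [ 0.7139 -0.3152  0.077 ] w [-1.800e-03 -5.000e-04 -7.291e-01] rows 7.5 t 0.1
```

Call:
apply_moves(
  hand=0,
  plan=[
    {"x": 0.714, "y": -0.315, "z": 0.077, "wz": -0.729},
    {"x": 0.714, "y": -0.315, "z": 0.077, "wz": -0.729},
    {"x": 0.714, "y": -0.315, "z": 0.077, "wz": -0.729},
    {"x": 0.714, "y": -0.315, "z": 0.077, "wz": -0.729},
    {"x": 0.714, "y": -0.315, "z": 0.077, "wz": -0.729},
    {"x": 0.714, "y": -0.315, "z": 0.077, "wz": -0.729},
    {"x": 0.714, "y": -0.315, "z": 0.077, "wz": -0.729},
    {"x": 0.714, "y": -0.315, "z": 0.077, "wz": -0.729},
    {"x": 0.714, "y": -0.315, "z": 0.077, "wz": -0.729},
    {"x": 0.714, "y": -0.315, "z": 0.077, "wz": -0.729},
    {"x": 0.714, "y": -0.315, "z": 0.077, "wz": -0.729},
    {"x": 0.714, "y": -0.315, "z": 0.077, "wz": -0.729},
  ],
)

```text
schema error: expected keys x, y, z, wx, wy, wz
```

```bash
python3 -c "
from h import *
p=viewer.camera_params('wrist');im=snap('wrist','w1.png')
np.save('w1.npy',p['world_to_cam'])
grid(im,220,110,200,150,4,'w1c.png')
s=sense();print(s['position'],s['ee_rot'],s['finger_gap'],s['wrist_force'])"
```

```text
[ 0.2805408  -0.5580241   0.23071923] [-1.79932228e+02 -2.20541025e-03  2.66849806e+01] 0.08532020799031924 [ 0.01002592 -0.33240772  0.35857942]
```

View pics/w1c.png

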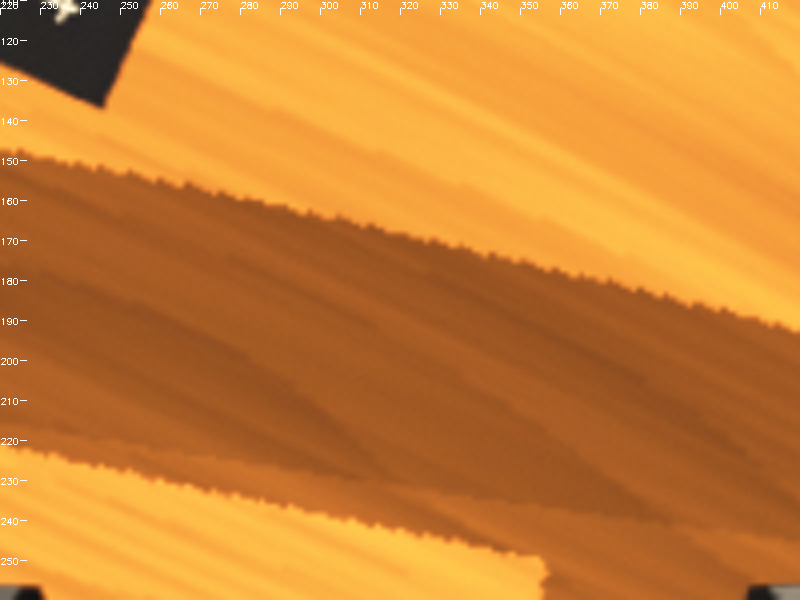

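The move was refused because each row needs all six keys, so this picture shows only bare table from the start pose. Resending with every key.

Call:
apply_moves(
  hand=0,
  plan=[
    {"x": 0.714, "y": -0.315, "z": 0.077, "wx": 0, "wy": 0, "wz": -0.729},
    {"x": 0.714, "y": -0.315, "z": 0.077, "wx": 0, "wy": 0, "wz": -0.729},
    {"x": 0.714, "y": -0.315, "z": 0.077, "wx": 0, "wy": 0, "wz": -0.729},
    {"x": 0.714, "y": -0.315, "z": 0.077, "wx": 0, "wy": 0, "wz": -0.729},
    {"x": 0.714, "y": -0.315, "z": 0.077, "wx": 0, "wy": 0, "wz": -0.729},
    {"x": 0.714, "y": -0.315, "z": 0.077, "wx": 0, "wy": 0, "wz": -0.729},
    {"x": 0.714, "y": -0.315, "z": 0.077, "wx": 0, "wy": 0, "wz": -0.729},
    {"x": 0.714, "y": -0.315, "z": 0.077, "wx": 0, "wy": 0, "wz": -0.729},
    {"x": 0.714, "y": -0.315, "z": 0.077, "wx": 0, "wy": 0, "wz": -0.729},
    {"x": 0.714, "y": -0.315, "z": 0.077, "wx": 0, "wy": 0, "wz": -0.729},
    {"x": 0.714, "y": -0.315, "z": 0.077, "wx": 0, "wy": 0, "wz": -0.729},
    {"x": 0.714, "y": -0.315, "z": 0.077, "wx": 0, "wy": 0, "wz": -0.729},
  ],
)

```text
clock: 1.15
position: [0.4787, -0.3184, 0.2005]
ee_rot: [-180.0, 0.0, 59.4]
wrist_force: [0.4, 0.3, 0.2]
finger_gap: -0.0002
grasp_force: 0.0
```

```bash
python3 -c "
from h import *
p=viewer.camera_params('wrist');im=snap('wrist','w2.png')
np.save('w2.npy',p['world_to_cam'])
grid(im,220,110,200,150,4,'w2c.png')
s=sense();print(s['position'],s['ee_rot'],s['clock'])"
```

```text
[ 0.47858338 -0.31856156  0.20055533] [-1.79999209e+02  9.70881745e-03  5.94024427e+01] 1.2
```

View pics/w2c.png

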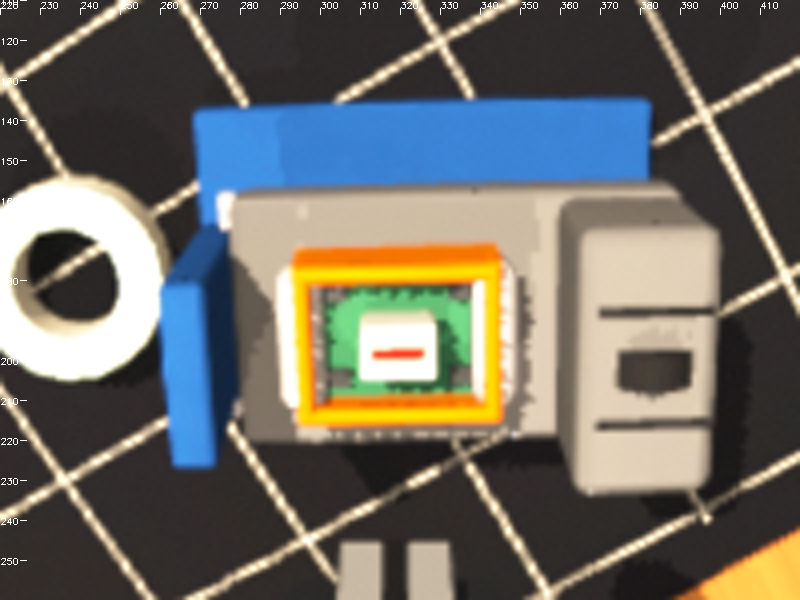

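The collar's bright rim spans crop corners (295,263), (502,263), (502,424) and (300,424). The plug stripe's centre is at (398,353) and the closed fingers show at the bottom. Converting these.

```bash
python3 - <<'E'
from h import *
p=dict(viewer.camera_params('wrist'));p['world_to_cam']=np.load('w2.npy')
def f(a,z): return wpx2w(220+(a[0]+.5)/4-.5,110+(a[1]+.5)/4-.5,z,p)
P=np.array([f(a,.0895)[:2] for a in [(295,263),(502,263),(502,424),(300,424)]])
e=[P[(i+1)%4]-P[i] for i in range(4)]
print(P.mean(0).round(4),[(np.linalg.norm(x).round(4),np.degrees(np.arctan2(x[1],x[0])).round(1)) for x in e])
pl=f((398,353),.0955);print('plug',pl.round(4))
# base edge
a,b=f((195,112),0.0),f((650,100),0.);print('edge',np.linalg.norm(b-a),np.degrees(np.arctan2(*(b-a)[1::-1])))
a,b=f((600,313),.108),f((712,310),.108);print('grooveline',np.degrees(np.arctan2(*(b-a)[1::-1])))
print('roller ends', f((278,335),.084),f((516,330),.084), (f((278,335),.084)+f((516,330),.084))/2)
print('tape',f((68,280),.018))
E
```

```text
[ 0.482  -0.3197] [(np.float64(0.0437), np.float64(-30.6)), (np.float64(0.0363), np.float64(-119.1)), (np.float64(0.0444), np.float64(149.4)), (np.float64(0.0363), np.float64(59.8))]
plug [ 0.4817 -0.3194  0.0955]
edge 0.12749675725141807 -28.875642710516296
grooveline -28.683641292860017
roller ends [ 0.45931892 -0.30559902  0.084     ] [ 0.50485202 -0.33117504  0.084     ] [ 0.48208547 -0.31838703  0.084     ]
tape [ 0.40141471 -0.27579434  0.018     ]
```

```bash
python3 - <<'E'
from h import *
p=dict(viewer.camera_params('wrist'));K=p['camera_matrix'];T=np.load('w2.npy')
s=sense();R=Ro.from_euler('xyz',s['ee_rot'],degrees=True)
for o in [(0.011,0,0),(.011,.01,0),(.011,-.01,0)]:
    c=T[:3,:3]@(np.array(s['position'])+R.apply(o))+T[:3,3];d=np.array([c[0],-c[1],-c[2]]);d/=np.linalg.norm(d)
    th=np.arccos(d[2]);q=d[:2]/np.linalg.norm(d[:2])*th*K[0,0]+K[:2,2];print(o,(q-[220,110])*4)
go(.4816,-.3194,.1,60.5)
E
```

```text
(0.011, 0, 0) [373.71100396 524.88303647]
(0.011, 0.01, 0) [451.97847333 524.80056744]
(0.011, -0.01, 0) [295.60162254 524.53410976]
d [0.0021 0.0076 0.2514] w [-0.      0.0002 -0.0244] rows 2.4 t 1.2
```

The closed fingertips appear about 2.7 mm off in tool y from where the calibration puts them. That also explains the difference between the top and wrist measurements, so I'll use a corrected position of about (0.479, -0.318).

```bash
python3 -c "
from h import *
go(.4792,-.318,.099,60.5)"
```

```text
d [0.002  0.0006 0.2539] w [-0.      0.0002 -0.0244] rows 2.4 t 1.2
```

Call:
apply_moves(
  hand=0,
  plan=[
    {"x": 0.002, "y": 0.0005, "z": 0.1, "wx": 0, "wy": 0, "wz": -0.0244},
    {"x": 0.002, "y": 0.0005, "z": 0.2, "wx": 0, "wy": 0, "wz": -0.0244},
    {"x": 0.002, "y": 0.0005, "z": 0.253, "wx": 0, "wy": 0, "wz": -0.0244},
    {"x": 0.002, "y": 0.0005, "z": 0.253, "wx": 0, "wy": 0, "wz": -0.0244},
    {"x": 0.002, "y": 0.0005, "z": 0.253, "wx": 0, "wy": 0, "wz": -0.0244},
    {"x": 0.002, "y": 0.0005, "z": 0.253, "wx": 0, "wy": 0, "wz": -0.0244},
  ],
)

```text
clock: 1.7
position: [0.4804, -0.3181, 0.1007]
ee_rot: [179.9, 0.0, 60.5]
wrist_force: [0.2, -0.1, 0.6]
finger_gap: 0.0005
grasp_force: 0.0
```

```bash
python3 -c "
from h import *
p=viewer.camera_params('wrist');im=snap('wrist','w3.png')
np.save('w3.npy',p['world_to_cam'])
grid(im,230,180,180,140,4,'w3c.png')
s=sense();print(s['position'],s['ee_rot'],s['clock'],s['wrist_force'])"
```

```text
[ 0.48076207 -0.3181966   0.10117218] [1.79829076e+02 1.74351188e-02 6.05459731e+01] 1.75 [0.28911831 0.45971613 0.63498473]
```

View pics/w3c.png

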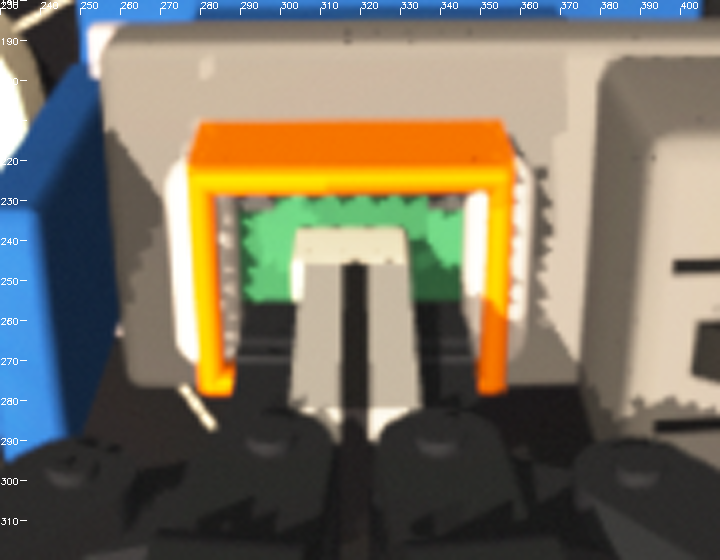

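The fingertips sit over the plug, about 0.5 mm towards stand +x of the collar's centre, which is well within what the press allows. Pressing slowly.

Call:
apply_moves(
  hand=0,
  plan=[
    {"x": 0, "y": -0.001, "z": 0.008, "wx": 0, "wy": 0, "wz": 0},
    {"x": 0, "y": -0.001, "z": 0.014, "wx": 0, "wy": 0, "wz": 0},
    {"x": 0, "y": -0.001, "z": 0.018, "wx": 0, "wy": 0, "wz": 0},
    {"x": 0, "y": -0.001, "z": 0.022, "wx": 0, "wy": 0, "wz": 0},
    {"x": 0, "y": -0.001, "z": 0.026, "wx": 0, "wy": 0, "wz": 0},
    {"x": 0, "y": -0.001, "z": 0.026, "wx": 0, "wy": 0, "wz": 0},
    {"x": 0, "y": -0.001, "z": 0.026, "wx": 0, "wy": 0, "wz": 0},
  ],
)

```text
clock: 2.33
position: [0.4799, -0.317, 0.0891]
ee_rot: [180.0, 0.0, 60.6]
wrist_force: [-0.4, -1.7, 3.7]
finger_gap: -0.0001
grasp_force: 2.0
```

Call:
apply_moves(
  hand=0,
  plan=[
    {"x": 0, "y": 0, "z": 0.003, "wx": 0, "wy": 0, "wz": 0},
    {"x": 0, "y": 0, "z": 0.005, "wx": 0, "wy": 0, "wz": 0},
    {"x": 0, "y": 0, "z": 0.005, "wx": 0, "wy": 0, "wz": 0},
  ],
)

```text
clock: 2.58
position: [0.48, -0.3171, 0.0888]
ee_rot: [179.9, 0.0, 60.6]
wrist_force: [-4.8, 2.9, 21.4]
finger_gap: -0.0
grasp_force: 10.6
```

Firm stop at 21 N with the tip at 88.8 mm, so the plug is home. Lifting.

Call:
apply_moves(
  hand=0,
  plan=[
    {"x": 0, "y": 0, "z": -0.1, "wx": 0, "wy": 0, "wz": 0},
    {"x": 0, "y": 0, "z": -0.2, "wx": 0, "wy": 0, "wz": 0},
    {"x": 0, "y": 0, "z": -0.28, "wx": 0, "wy": 0, "wz": 0},
    {"x": 0, "y": 0, "z": -0.28, "wx": 0, "wy": 0, "wz": 0},
    {"x": 0, "y": 0, "z": -0.28, "wx": 0, "wy": 0, "wz": 0},
    {"x": 0, "y": 0, "z": -0.28, "wx": 0, "wy": 0, "wz": 0},
  ],
)

```text
clock: 3.08
position: [0.4789, -0.3162, 0.1981]
ee_rot: [-179.9, -0.0, 60.6]
wrist_force: [0.7, 0.3, -0.5]
finger_gap: 0.0001
grasp_force: 0.0
```

```bash
python3 -c "
from h import *
s=sense();print(s['position'],s['ee_rot'])
p=viewer.camera_params('wrist');im=snap('wrist','w4.png')
np.save('w4.npy',p['world_to_cam'])
go(.4456,.281,.20,115.6)"
```

```text
[ 0.47891669 -0.3162494   0.19810634] [-1.79923797e+02 -1.04965014e-02  6.05969451e+01]
d [ 1.2598 -0.8048 -0.0039] w [-0.003  -0.002  -1.2224] rows 14.3 t 3.13
```

Call:
apply_moves(
  hand=1,
  plan=[
    {"x": 0.63, "y": -0.402, "z": 0, "wx": 0, "wy": 0, "wz": -0.611},
    {"x": 0.63, "y": -0.402, "z": 0, "wx": 0, "wy": 0, "wz": -0.611},
    {"x": 0.63, "y": -0.402, "z": 0, "wx": 0, "wy": 0, "wz": -0.611},
    {"x": 0.63, "y": -0.402, "z": 0, "wx": 0, "wy": 0, "wz": -0.611},
    {"x": 0.63, "y": -0.402, "z": 0, "wx": 0, "wy": 0, "wz": -0.611},
    {"x": 0.63, "y": -0.402, "z": 0, "wx": 0, "wy": 0, "wz": -0.611},
    {"x": 0.63, "y": -0.402, "z": 0, "wx": 0, "wy": 0, "wz": -0.611},
    {"x": 0.63, "y": -0.402, "z": 0, "wx": 0, "wy": 0, "wz": -0.611},
  ],
)

```text
clock: 3.8
position: [0.4609, -0.0135, 0.1971]
ee_rot: [-179.7, -0.1, 88.3]
wrist_force: [0.1, 0.1, 0.1]
finger_gap: 0.085
grasp_force: 0.0
```

```bash
python3 -c "
from h import *
s=sense();print(s['position'],s['ee_rot'])
go(.4456,.281,.20,115.6)"
```

```text
[ 0.46091487 -0.01354009  0.1971401 ] [-1.79743685e+02 -8.44816448e-02  8.82860197e+01]
d [ 0.7349 -0.0603 -0.0058] w [-0.0051 -0.0032 -0.607 ] rows 7.1 t 3.8
```

Call:
apply_moves(
  hand=1,
  plan=[
    {"x": 0.735, "y": -0.06, "z": 0, "wx": 0, "wy": 0, "wz": -0.607},
    {"x": 0.735, "y": -0.06, "z": 0, "wx": 0, "wy": 0, "wz": -0.607},
    {"x": 0.735, "y": -0.06, "z": 0, "wx": 0, "wy": 0, "wz": -0.607},
    {"x": 0.735, "y": -0.06, "z": 0, "wx": 0, "wy": 0, "wz": -0.607},
    {"x": 0.735, "y": -0.06, "z": 0, "wx": 0, "wy": 0, "wz": -0.607},
    {"x": 0.735, "y": -0.06, "z": 0, "wx": 0, "wy": 0, "wz": -0.607},
    {"x": 0.735, "y": -0.06, "z": 0, "wx": 0, "wy": 0, "wz": -0.607},
    {"x": 0.735, "y": -0.06, "z": 0, "wx": 0, "wy": 0, "wz": -0.607},
    {"x": 0.735, "y": -0.06, "z": 0, "wx": 0, "wy": 0, "wz": -0.607},
    {"x": 0.735, "y": -0.06, "z": 0, "wx": 0, "wy": 0, "wz": -0.607},
    {"x": 0.735, "y": -0.06, "z": 0, "wx": 0, "wy": 0, "wz": -0.607},
  ],
)

```text
clock: 4.72
position: [0.4485, 0.2748, 0.1978]
ee_rot: [-179.8, 0.0, 115.3]
wrist_force: [0.5, 0.2, 0.1]
finger_gap: 0.0852
grasp_force: 0.0
```

```bash
python3 -c "
from h import *
s=sense();print(s['position'],s['ee_rot'])
p=viewer.camera_params('wrist');im=snap('wrist','w5.png')
np.save('w5.npy',p['world_to_cam'])
grid(im,220,110,200,150,4,'w5c.png')
c=cv2.imread('pics/w5c.png');o=cv2.imread('pics/w4.png')[160:225,275:365]
o=cv2.resize(o,None,fx=3,fy=3,interpolation=cv2.INTER_CUBIC);c[-195:,-270:]=o
cv2.imwrite('pics/w5c.png',c)"
```

```text
[0.44847155 0.27480816 0.19784311] [-1.79848504e+02  2.79813618e-02  1.15347944e+02]
```

View pics/w5c.png

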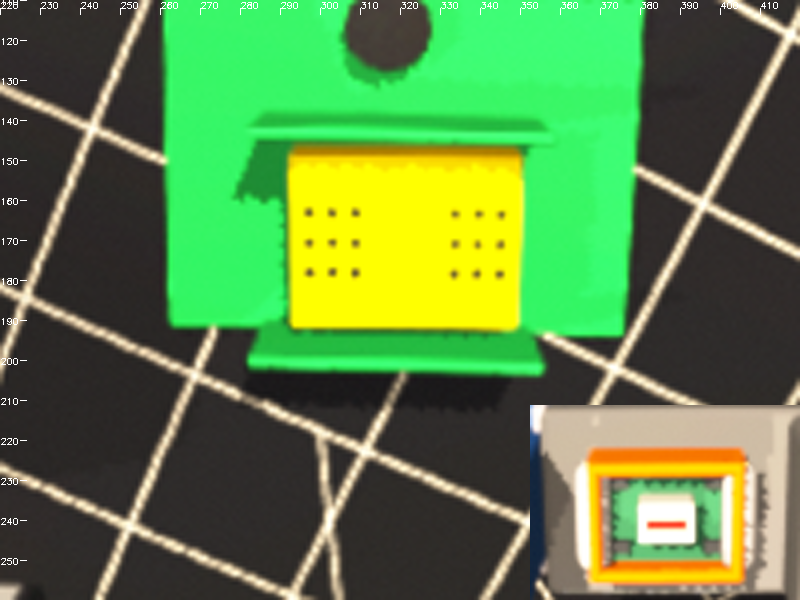

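The cover top has its dot centre at crop (405,243), square between the slot walls, and the inset shows the plug lower in the collar. Computing the grasp.

```bash
python3 - <<'E'
from h import *
p=dict(viewer.camera_params('wrist'));p['world_to_cam']=np.load('w5.npy')
def f(a,z): return wpx2w(220+(a[0]+.5)/4-.5,110+(a[1]+.5)/4-.5,z,p)
P=np.array([f(a,.024)[:2] for a in [(290,163),(521,163),(520,329),(290,327)]])
e=[P[(i+1)%4]-P[i] for i in range(4)]
print(P.mean(0).round(4),[(np.linalg.norm(x).round(4),np.degrees(np.arctan2(x[1],x[0])).round(1)) for x in e])
c=f((405,243),.024);print(c)
a,b=f((309,213),.024),f((501,213),.024);print('ang',np.degrees(np.arctan2(*(b-a)[1::-1])))
yd=np.array([np.sin(np.radians(115.5)),-np.cos(np.radians(115.5))]);t=c[:2]-.0025*yd;print(t)
s=sense();print(s['position'])
go(*t,.06,115.5)
E
```

```text
[0.449  0.2819] [(np.float64(0.0597), np.float64(25.4)), (np.float64(0.0448), np.float64(-63.5)), (np.float64(0.0615), np.float64(-155.1)), (np.float64(0.0442), np.float64(114.1))]
[0.44856938 0.28273245 0.024     ]
ang 25.403263843185858
[0.44631292 0.28165617]
[0.44875172 0.27468623 0.19815326]
d [0.0185 0.0026 0.3454] w [-0.0025  0.0005 -0.0043] rows 3.3 t 4.77
```

Call:
apply_moves(
  hand=1,
  plan=[
    {"x": 0.0185, "y": 0.0025, "z": 0.1, "wx": 0, "wy": 0, "wz": -0.004},
    {"x": 0.0185, "y": 0.0025, "z": 0.2, "wx": 0, "wy": 0, "wz": -0.004},
    {"x": 0.0185, "y": 0.0025, "z": 0.3, "wx": 0, "wy": 0, "wz": -0.004},
    {"x": 0.0185, "y": 0.0025, "z": 0.36, "wx": 0, "wy": 0, "wz": -0.004},
    {"x": 0.0185, "y": 0.0025, "z": 0.41, "wx": 0, "wy": 0, "wz": -0.004},
    {"x": 0.0185, "y": 0.0025, "z": 0.45, "wx": 0, "wy": 0, "wz": -0.004},
    {"x": 0.0185, "y": 0.0025, "z": 0.475, "wx": 0, "wy": 0, "wz": -0.004},
    {"x": 0.0185, "y": 0.0025, "z": 0.475, "wx": 0, "wy": 0, "wz": -0.004},
    {"x": 0.0185, "y": 0.0025, "z": 0.475, "wx": 0, "wy": 0, "wz": -0.004},
  ],
)

```text
clock: 5.52
position: [0.447, 0.2827, 0.009]
ee_rot: [-180.0, 0.0, 115.5]
wrist_force: [-0.7, -0.0, 0.9]
finger_gap: 0.0854
grasp_force: 0.0
```

Call:
apply_moves(
  hand=0,
  plan=[
    {"x": 0, "y": 0, "z": 0.01, "wx": 0, "wy": 0, "wz": 0},
    {"x": 0, "y": 0, "z": 0.01, "wx": 0, "wy": 0, "wz": 0},
    {"x": 0, "y": 0, "z": 0.01, "wx": 0, "wy": 0, "wz": 0},
    {"x": 0, "y": 0, "z": 0.01, "wx": 0, "wy": 0, "wz": 0},
    {"x": 0, "y": 0, "z": 0.01, "wx": 0, "wy": 0, "wz": 0},
    {"x": 0, "y": 0, "z": 0.01, "wx": 0, "wy": 0, "wz": 0},
    {"x": 0, "y": 0, "z": 0.01, "wx": 0, "wy": 0, "wz": 0},
  ],
)

```text
clock: 6.1
position: [0.4474, 0.2837, 0.0061]
ee_rot: [179.9, -0.0, 115.6]
wrist_force: [0.0, -1.8, 7.3]
finger_gap: 0.0585
grasp_force: 64.9
```

Call:
apply_moves(
  hand=0,
  plan=[
    {"x": 0, "y": 0, "z": -0.05, "wx": 0, "wy": 0, "wz": 0},
    {"x": 0, "y": 0, "z": -0.12, "wx": 0, "wy": 0, "wz": 0},
    {"x": 0, "y": 0, "z": -0.2, "wx": 0, "wy": 0, "wz": 0},
    {"x": 0, "y": 0, "z": -0.3, "wx": 0, "wy": 0, "wz": 0},
    {"x": 0, "y": 0, "z": -0.36, "wx": 0, "wy": 0, "wz": 0},
    {"x": 0, "y": 0, "z": -0.36, "wx": 0, "wy": 0, "wz": 0},
    {"x": 0, "y": 0, "z": -0.36, "wx": 0, "wy": 0, "wz": 0},
  ],
)

```text
clock: 6.68
position: [0.4476, 0.2841, 0.1508]
ee_rot: [179.8, -0.0, 115.6]
wrist_force: [0.5, 0.3, -1.0]
finger_gap: 0.0584
grasp_force: 64.9
```

```bash
python3 -c "
from h import *
go(.5502,-.0118,.12,62.3)"
```

```text
d [-0.778  -0.0886  0.0764] w [ 0.0048 -0.003   1.1843] rows 7.5 t 6.68
```

Call:
apply_moves(
  hand=0,
  plan=[
    {"x": -0.1, "y": -0.011, "z": 0, "wx": 0, "wy": 0, "wz": 0.13},
    {"x": -0.2, "y": -0.022, "z": 0, "wx": 0, "wy": 0, "wz": 0.26},
    {"x": -0.3, "y": -0.034, "z": 0, "wx": 0, "wy": 0, "wz": 0.4},
    {"x": -0.4, "y": -0.045, "z": 0, "wx": 0, "wy": 0, "wz": 0.54},
    {"x": -0.5, "y": -0.057, "z": 0, "wx": 0, "wy": 0, "wz": 0.68},
    {"x": -0.6, "y": -0.068, "z": 0, "wx": 0, "wy": 0, "wz": 0.82},
    {"x": -0.69, "y": -0.078, "z": 0, "wx": 0, "wy": 0, "wz": 0.95},
    {"x": -0.778, "y": -0.0886, "z": 0, "wx": 0, "wy": 0, "wz": 1},
    {"x": -0.778, "y": -0.0886, "z": 0, "wx": 0, "wy": 0, "wz": 1},
    {"x": -0.778, "y": -0.0886, "z": 0, "wx": 0, "wy": 0, "wz": 1},
    {"x": -0.778, "y": -0.0886, "z": 0, "wx": 0, "wy": 0, "wz": 1},
    {"x": -0.778, "y": -0.0886, "z": 0, "wx": 0, "wy": 0, "wz": 1},
  ],
)

```text
clock: 7.68
position: [0.5481, -0.0116, 0.1479]
ee_rot: [-179.9, 0.0, 70.7]
wrist_force: [0.3, 0.1, -1.3]
finger_gap: 0.0585
grasp_force: 64.9
```

```bash
python3 -c "
from h import *
go(.5502,-.0118,.0075,62.3)"
```

```text
d [0.0015 0.006  0.3511] w [-0.0028  0.0008  0.1856] rows 3.4 t 7.68
```

Call:
apply_moves(
  hand=0,
  plan=[
    {"x": 0.0015, "y": 0.006, "z": 0.08, "wx": 0, "wy": 0, "wz": 0.1},
    {"x": 0.0015, "y": 0.006, "z": 0.16, "wx": 0, "wy": 0, "wz": 0.1856},
    {"x": 0.0015, "y": 0.006, "z": 0.23, "wx": 0, "wy": 0, "wz": 0.1856},
    {"x": 0.0015, "y": 0.006, "z": 0.28, "wx": 0, "wy": 0, "wz": 0.1856},
    {"x": 0.0015, "y": 0.006, "z": 0.315, "wx": 0, "wy": 0, "wz": 0.1856},
    {"x": 0.0015, "y": 0.006, "z": 0.335, "wx": 0, "wy": 0, "wz": 0.1856},
    {"x": 0.0015, "y": 0.006, "z": 0.345, "wx": 0, "wy": 0, "wz": 0.1856},
    {"x": 0.0015, "y": 0.006, "z": 0.35, "wx": 0, "wy": 0, "wz": 0.1856},
    {"x": 0.0015, "y": 0.006, "z": 0.35, "wx": 0, "wy": 0, "wz": 0.1856},
  ],
)

```text
clock: 8.43
position: [0.5519, -0.0122, 0.0092]
ee_rot: [180.0, -0.0, 62.3]
wrist_force: [0.4, -0.1, -1.0]
finger_gap: 0.0583
grasp_force: 64.8
```

Down another 3 mm to touch, then release.

Call:
apply_moves(
  hand=0,
  plan=[
    {"x": 0, "y": 0, "z": 0.004, "wx": 0, "wy": 0, "wz": 0},
    {"x": 0, "y": 0, "z": 0.007, "wx": 0, "wy": 0, "wz": 0},
    {"x": 0, "y": 0, "z": 0.007, "wx": 0, "wy": 0, "wz": 0},
  ],
)

```text
clock: 8.68
position: [0.552, -0.0128, 0.0066]
ee_rot: [179.9, -0.0, 62.2]
wrist_force: [-0.4, 0.5, -0.7]
finger_gap: 0.0586
grasp_force: 64.8
```

Call:
apply_moves(
  hand=0,
  plan=[
    {"x": 0, "y": 0, "z": 0.002, "wx": 0, "wy": 0, "wz": 0},
    {"x": 0, "y": 0, "z": 0.003, "wx": 0, "wy": 0, "wz": 0},
    {"x": 0, "y": 0, "z": 0.003, "wx": 0, "wy": 0, "wz": 0},
  ],
)

```text
clock: 8.93
position: [0.552, -0.0128, 0.0061]
ee_rot: [179.9, -0.0, 62.2]
wrist_force: [-2.6, 0.7, 10.3]
finger_gap: 0.0582
grasp_force: 66.0
```

Contact at 10 N. Opening the hand, then rising straight up.

Call:
apply_moves(
  hand=1,
  plan=[
    {"x": 0, "y": 0, "z": 0, "wx": 0, "wy": 0, "wz": 0},
    {"x": 0, "y": 0, "z": 0, "wx": 0, "wy": 0, "wz": 0},
    {"x": 0, "y": 0, "z": 0, "wx": 0, "wy": 0, "wz": 0},
    {"x": 0, "y": 0, "z": 0, "wx": 0, "wy": 0, "wz": 0},
    {"x": 0, "y": 0, "z": 0, "wx": 0, "wy": 0, "wz": 0},
    {"x": 0, "y": 0, "z": -0.05, "wx": 0, "wy": 0, "wz": 0},
    {"x": 0, "y": 0, "z": -0.13, "wx": 0, "wy": 0, "wz": 0},
    {"x": 0, "y": 0, "z": -0.23, "wx": 0, "wy": 0, "wz": 0},
    {"x": 0, "y": 0, "z": -0.23, "wx": 0, "wy": 0, "wz": 0},
    {"x": 0, "y": 0, "z": -0.23, "wx": 0, "wy": 0, "wz": 0},
  ],
)

```text
clock: 9.77
position: [0.5534, -0.0128, 0.0992]
ee_rot: [179.7, -0.1, 62.2]
wrist_force: [-1.3, 0.1, 0.3]
finger_gap: 0.0858
grasp_force: 0.0
```

```bash
python3 -c "
from h import *
s=sense();print(s['position'],s['ee_rot'],s['finger_gap'])
p=viewer.camera_params('wrist');im=snap('wrist','w6.png')
np.save('w6.npy',p['world_to_cam']);np.save('p6.npy',s['position'])
hsv=cv2.cvtColor(im,cv2.COLOR_RGB2HSV);m=cv2.inRange(hsv,(24,120,90),(36,255,255))
n,l,st,ce=cv2.connectedComponentsWithStats(m);k=1+st[1:,4].argmax();print(st[k],ce[k])
# hand placement: pose of the mask box at cover top height
r=cv2.minAreaRect(np.argwhere(l==k)[:,::-1].astype(np.float32));print(r)
for q in cv2.boxPoints(r): print(q,wpx2w(*q,.024,p))
go(.552,-.0128,.1,152.2)"
```

```text
[ 0.55344195 -0.01282837  0.09920552] [ 1.79734138e+02 -1.25680362e-01  6.22289148e+01] 0.08580751907105905
[ 276  176   81   63 4865] [315.90256937 206.98211716]
((316.0, 207.0), (62.0, 80.0), 90.0)
[276. 176.] [0.54124828 0.0241211  0.024     ]
[356. 176.] [ 0.59275286 -0.00311114  0.024     ]
[356. 238.] [ 0.57140305 -0.04782489  0.024     ]
[276. 238.] [ 0.51622437 -0.01865922  0.024     ]
d [-0.0002 -0.0001 -0.006 ] w [ 2.4000e-03  8.0000e-04 -1.9994e+00] rows 12.6 t 9.82
```

Call:
apply_moves(
  hand=1,
  plan=[
    {"x": 0, "y": 0, "z": 0, "wx": 0, "wy": 0, "wz": -0.15},
    {"x": 0, "y": 0, "z": 0, "wx": 0, "wy": 0, "wz": -0.3},
    {"x": 0, "y": 0, "z": 0, "wx": 0, "wy": 0, "wz": -0.45},
    {"x": 0, "y": 0, "z": 0, "wx": 0, "wy": 0, "wz": -0.6},
    {"x": 0, "y": 0, "z": 0, "wx": 0, "wy": 0, "wz": -0.75},
    {"x": 0, "y": 0, "z": 0, "wx": 0, "wy": 0, "wz": -0.9},
    {"x": 0, "y": 0, "z": 0, "wx": 0, "wy": 0, "wz": -1},
    {"x": 0, "y": 0, "z": 0, "wx": 0, "wy": 0, "wz": -1},
  ],
)

```text
clock: 10.48
position: [0.5504, -0.0127, 0.0951]
ee_rot: [-179.8, -0.1, 107.4]
wrist_force: [-1.1, -0.7, -0.5]
finger_gap: 0.0855
grasp_force: 0.0
```

Call:
apply_moves(
  hand=1,
  plan=[
    {"x": 0, "y": 0, "z": 0, "wx": 0, "wy": 0, "wz": -0.15},
    {"x": 0, "y": 0, "z": 0, "wx": 0, "wy": 0, "wz": -0.3},
    {"x": 0, "y": 0, "z": 0, "wx": 0, "wy": 0, "wz": -0.45},
    {"x": 0, "y": 0, "z": 0, "wx": 0, "wy": 0, "wz": -0.6},
    {"x": 0, "y": 0, "z": 0, "wx": 0, "wy": 0, "wz": -0.75},
    {"x": 0, "y": 0, "z": 0, "wx": 0, "wy": 0, "wz": -0.9},
    {"x": 0, "y": 0, "z": 0, "wx": 0, "wy": 0, "wz": -1},
    {"x": 0, "y": 0, "z": 0, "wx": 0, "wy": 0, "wz": -1},
    {"x": 0, "y": 0, "z": 0, "wx": 0, "wy": 0, "wz": -1},
    {"x": 0, "y": 0, "z": 0, "wx": 0, "wy": 0, "wz": -1},
    {"x": 0, "y": 0, "z": 0, "wx": 0, "wy": 0, "wz": -1},
  ],
)

```text
clock: 11.4
position: [0.5514, -0.0127, 0.0965]
ee_rot: [-180.0, -0.0, 152.1]
wrist_force: [0.0, -0.9, 0.4]
finger_gap: 0.0854
grasp_force: 0.0
```

```bash
python3 -c "
from h import *
s=sense();print(s['position'],s['ee_rot'],s['finger_gap'])
p=viewer.camera_params('wrist');im=snap('wrist','w7.png')
np.save('w7.npy',p['world_to_cam'])
grid(im,220,130,200,150,4,'w7c.png')
go(.552,-.0128,.007,152.2)"
```

```text
[ 0.55139129 -0.01273198  0.09654022] [-1.79984112e+02 -3.53990591e-02  1.52092403e+02] 0.0854032141243092
d [-0.0013  0.0005  0.2242] w [-0.0002 -0.0005 -0.0017] rows 2.2 t 11.45
```

View pics/w7c.png

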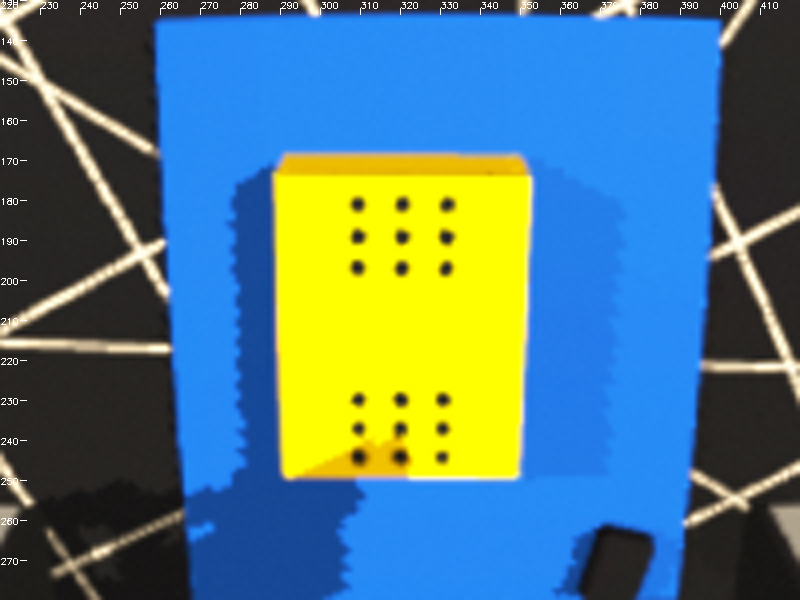

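The cover sits upright and square on the pad, dot columns centred near crop x=401 with the dongle clear at (615,560). Descending for the width grip.

Call:
apply_moves(
  hand=1,
  plan=[
    {"x": -0.001, "y": 0.0005, "z": 0.08, "wx": 0, "wy": 0, "wz": 0},
    {"x": -0.001, "y": 0.0005, "z": 0.15, "wx": 0, "wy": 0, "wz": 0},
    {"x": -0.001, "y": 0.0005, "z": 0.19, "wx": 0, "wy": 0, "wz": 0},
    {"x": -0.001, "y": 0.0005, "z": 0.21, "wx": 0, "wy": 0, "wz": 0},
    {"x": -0.001, "y": 0.0005, "z": 0.216, "wx": 0, "wy": 0, "wz": 0},
    {"x": -0.001, "y": 0.0005, "z": 0.216, "wx": 0, "wy": 0, "wz": 0},
    {"x": -0.001, "y": 0.0005, "z": 0.216, "wx": 0, "wy": 0, "wz": 0},
  ],
)

```text
clock: 12.03
position: [0.5528, -0.0128, 0.0113]
ee_rot: [180.0, 0.1, 152.2]
wrist_force: [0.0, 0.1, 0.1]
finger_gap: 0.0855
grasp_force: 0.0
```

```bash
python3 -c "
from h import *
s=sense();print(s['position'],s['ee_rot'],s['wrist_force'])
go(.552,-.0128,.0095,152.2)"
```

```text
[ 0.55278572 -0.01276943  0.01133662] [1.79966698e+02 6.70060326e-02 1.52209682e+02] [0.01565174 0.12649827 0.05655777]
d [ 0.0017 -0.001   0.0046] w [0.0007 0.0015 0.0002] rows 0.0 t 12.03
```

Call:
apply_moves(
  hand=0,
  plan=[
    {"x": 0.0015, "y": 0, "z": 0.003, "wx": 0, "wy": 0, "wz": 0},
    {"x": 0.0015, "y": 0, "z": 0.003, "wx": 0, "wy": 0, "wz": 0},
    {"x": 0.0015, "y": 0, "z": 0.003, "wx": 0, "wy": 0, "wz": 0},
    {"x": 0.0015, "y": 0, "z": 0.003, "wx": 0, "wy": 0, "wz": 0},
    {"x": 0.0015, "y": 0, "z": 0.003, "wx": 0, "wy": 0, "wz": 0},
    {"x": 0.0015, "y": 0, "z": 0.003, "wx": 0, "wy": 0, "wz": 0},
    {"x": 0.0015, "y": 0, "z": 0.003, "wx": 0, "wy": 0, "wz": 0},
  ],
)

```text
clock: 12.62
position: [0.5521, -0.0125, 0.0104]
ee_rot: [180.0, 0.1, 152.2]
wrist_force: [-0.4, 0.2, 7.3]
finger_gap: 0.0445
grasp_force: 61.4
```

Gripped at 44.5 mm. Lifting, and using the known cover position in w7 to calibrate the wrist camera's bias for the collar.

Call:
apply_moves(
  hand=0,
  plan=[
    {"x": 0, "y": 0, "z": -0.05, "wx": 0, "wy": 0, "wz": 0},
    {"x": 0, "y": 0, "z": -0.12, "wx": 0, "wy": 0, "wz": 0},
    {"x": 0, "y": 0, "z": -0.22, "wx": 0, "wy": 0, "wz": 0},
    {"x": 0, "y": 0, "z": -0.32, "wx": 0, "wy": 0, "wz": 0},
    {"x": 0, "y": 0, "z": -0.4, "wx": 0, "wy": 0, "wz": 0},
    {"x": 0, "y": 0, "z": -0.4, "wx": 0, "wy": 0, "wz": 0},
    {"x": 0, "y": 0, "z": -0.4, "wx": 0, "wy": 0, "wz": 0},
  ],
)

```text
clock: 13.2
position: [0.5529, -0.0125, 0.1717]
ee_rot: [179.9, 0.3, 152.2]
wrist_force: [-0.6, 0.0, -1.5]
finger_gap: 0.0447
grasp_force: 61.9
```

```bash
python3 - <<'E'
from h import *
P=dict(viewer.camera_params('wrist'))
def f(a,z,T,u0,v0): 
    P['world_to_cam']=T;return wpx2w(u0+(a[0]+.5)/4-.5,v0+(a[1]+.5)/4-.5,z,P)[:2]
T7=np.load('w7.npy')
d=[(358,204),(402,204),(447,204),(358,237),(402,237),(446,237),(358,268),(402,268),(446,268),(359,400),(401,400),(443,400),(359,429),(401,429),(443,429),(359,457),(401,457),(443,457)]
D=np.array([f(a,.024,T7,220,130) for a in d]);c=D.mean(0)
q=[f(a,.024,T7,220,130) for a in [(274,175),(531,175),(519,478),(283,478)]];cc=np.mean(q,0)
ax=lambda y:(np.array([np.cos(np.radians(y)),np.sin(np.radians(y))]),np.array([np.sin(np.radians(y)),-np.cos(np.radians(y))]))
X,Y=ax(152.1);act=np.array([.552,-.0127])
for k in (c,cc): print('w7',k.round(4),'bias tool x,y',((k-act)@X).round(4),((k-act)@Y).round(4))
a=D[[9,10,11,12,13,14,15,16,17]].mean(0)-D[:9].mean(0);print('cover ang',np.degrees(np.arctan2(a[1],a[0])))
# tip seen in w2: model point at TCP height vs TCP
X,Y=ax(59.4);t=np.array([.47858,-.31856]);g=f((395,543),.2005,np.load('w2.npy'),220,110)
print('w2 tip',((g-t)@X).round(4),((g-t)@Y).round(4))
X3,Y3=ax(60.55);t3=np.array([.48076,-.3182]);g=f((356,262),.1012,np.load('w3.npy'),230,180);print('w3 tip',((g-t3)@X3).round(4),((g-t3)@Y3).round(4))
Q=np.mean([f(a,.0895,np.load('w3.npy'),230,180) for a in [(189,168),(514,168),(505,393),(200,393)]],0)
print('w3 collar rel TCP',((Q-t3)@X3).round(4),((Q-t3)@Y3).round(4),Q)
# w4 collar by colour
im=cv2.imread('pics/w4.png');h=cv2.cvtColor(im,cv2.COLOR_BGR2HSV);m=cv2.inRange(h,(16,180,200),(28,255,255))
n,l,st,ce=cv2.connectedComponentsWithStats(m);k=1+st[1:,4].argmax();print(st[k])
x,y,w,hh=st[k][:4];P['world_to_cam']=np.load('w4.npy')
Q=wpx2w(x+w/2-.5,y+hh/2-.5,.0895,P)[:2];t4=np.array([.47892,-.31625]);X,Y=ax(60.6);print('w4',Q,((Q-t4)@X).round(4),((Q-t4)@Y).round(4))
s=sense();print(s['position'],s['ee_rot'])
E
```

```text
w7 [ 0.5548 -0.0134] bias tool x,y -0.0028 0.0006
w7 [ 0.5545 -0.0132] bias tool x,y -0.0024 0.0007
cover ang -28.128366393665992
w2 tip 0.0086 0.0025
w3 tip 0.0087 0.0023
w3 collar rel TCP -0.001 0.0018 [ 0.48180562 -0.31994156]
[ 477  140  138  118 8645]
w4 [ 0.68767062 -0.43448995] -0.0005 0.2399
[ 0.55290465 -0.01253511  0.17171291] [179.87610309   0.26391922 152.2295491 ]
```

Tool-frame camera bias is a consistent (-2.5, +2.4) mm. Corrected collar centre is (0.4811, -0.3165), the same to within 0.4 mm in two pictures, and the stand yaw is about -29.3°.

```bash
python3 -c "
from h import *
go(.4811,-.3165,.15,150.7)"
```

```text
d [-0.195  -0.7561  0.0535] w [0.0028 0.0058 0.034 ] rows 7.5 t 13.2
```

Call:
apply_moves(
  hand=0,
  plan=[
    {"x": -0.02, "y": -0.08, "z": 0, "wx": 0, "wy": 0, "wz": 0},
    {"x": -0.045, "y": -0.17, "z": 0, "wx": 0, "wy": 0, "wz": 0.034},
    {"x": -0.07, "y": -0.27, "z": 0, "wx": 0, "wy": 0, "wz": 0.034},
    {"x": -0.095, "y": -0.37, "z": 0, "wx": 0, "wy": 0, "wz": 0.034},
    {"x": -0.12, "y": -0.47, "z": 0, "wx": 0, "wy": 0, "wz": 0.034},
    {"x": -0.147, "y": -0.57, "z": 0, "wx": 0, "wy": 0, "wz": 0.034},
    {"x": -0.17, "y": -0.66, "z": 0, "wx": 0, "wy": 0, "wz": 0.034},
    {"x": -0.187, "y": -0.725, "z": 0.02, "wx": 0, "wy": 0, "wz": 0.034},
    {"x": -0.195, "y": -0.756, "z": 0.04, "wx": 0, "wy": 0, "wz": 0.034},
    {"x": -0.195, "y": -0.756, "z": 0.053, "wx": 0, "wy": 0, "wz": 0.034},
    {"x": -0.195, "y": -0.756, "z": 0.053, "wx": 0, "wy": 0, "wz": 0.034},
    {"x": -0.195, "y": -0.756, "z": 0.053, "wx": 0, "wy": 0, "wz": 0.034},
    {"x": -0.195, "y": -0.756, "z": 0.053, "wx": 0, "wy": 0, "wz": 0.034},
    {"x": -0.195, "y": -0.756, "z": 0.053, "wx": 0, "wy": 0, "wz": 0.034},
  ],
)

```text
clock: 14.37
position: [0.4802, -0.3151, 0.1483]
ee_rot: [180.0, -0.0, 150.8]
wrist_force: [0.1, -0.9, -0.8]
finger_gap: 0.0443
grasp_force: 61.9
```

```bash
python3 -c "
from h import *
print(sense()['position'],sense()['ee_rot'])
go(.4811,-.3165,.100,150.7)"
```

```text
[ 0.4802018  -0.31514856  0.14826604] [ 1.79993493e+02 -5.81411670e-04  1.50803132e+02]
d [-0.0036 -0.0019  0.1207] w [ 0.0001 -0.      0.0023] rows 1.2 t 14.37
```

Call:
apply_moves(
  hand=0,
  plan=[
    {"x": -0.0036, "y": -0.002, "z": 0.06, "wx": 0, "wy": 0, "wz": 0},
    {"x": -0.0036, "y": -0.002, "z": 0.1, "wx": 0, "wy": 0, "wz": 0},
    {"x": -0.0036, "y": -0.002, "z": 0.12, "wx": 0, "wy": 0, "wz": 0},
    {"x": -0.0036, "y": -0.002, "z": 0.12, "wx": 0, "wy": 0, "wz": 0},
    {"x": -0.0036, "y": -0.002, "z": 0.12, "wx": 0, "wy": 0, "wz": 0},
    {"x": -0.0036, "y": -0.002, "z": 0.12, "wx": 0, "wy": 0, "wz": 0},
  ],
)

```text
clock: 14.87
position: [0.4812, -0.3179, 0.1011]
ee_rot: [-180.0, 0.1, 150.7]
wrist_force: [0.5, 0.6, 0.7]
finger_gap: 0.0445
grasp_force: 61.9
```

```bash
python3 -c "
from h import *
s=sense();print(s['position'],s['ee_rot'],s['wrist_force'])
im=snap('wrist','w8.png');im=snap('side','s8.png')
go(.4811,-.3165,.0905,150.7)"
```

```text
[ 0.48124905 -0.31792404  0.10105512] [-1.79992893e+02  8.18567534e-02  1.50726367e+02] [0.47061956 0.64551095 0.65329951]
d [0.0023 0.0034 0.0268] w [-0.0002  0.0024  0.0002] rows 0.3 t 14.97
```

Call:
apply_moves(
  hand=0,
  plan=[
    {"x": 0.0023, "y": 0.0034, "z": 0, "wx": 0, "wy": 0, "wz": 0},
    {"x": 0.0023, "y": 0.0034, "z": 0.008, "wx": 0, "wy": 0, "wz": 0},
    {"x": 0.0023, "y": 0.0034, "z": 0.015, "wx": 0, "wy": 0, "wz": 0},
    {"x": 0.0023, "y": 0.0034, "z": 0.02, "wx": 0, "wy": 0, "wz": 0},
    {"x": 0.0023, "y": 0.0034, "z": 0.02, "wx": 0, "wy": 0, "wz": 0},
    {"x": 0.0023, "y": 0.0034, "z": 0.02, "wx": 0, "wy": 0, "wz": 0},
  ],
)

```text
clock: 15.47
position: [0.4802, -0.3165, 0.0918]
ee_rot: [-180.0, -0.0, 150.7]
wrist_force: [-0.7, -3.4, -2.7]
finger_gap: 0.0443
grasp_force: 61.8
```

Call:
apply_moves(
  hand=0,
  plan=[
    {"x": 0, "y": 0, "z": 0.002, "wx": 0, "wy": 0, "wz": 0},
    {"x": 0, "y": 0, "z": 0.003, "wx": 0, "wy": 0, "wz": 0},
    {"x": 0, "y": 0, "z": 0.003, "wx": 0, "wy": 0, "wz": 0},
    {"x": 0, "y": 0, "z": 0.003, "wx": 0, "wy": 0, "wz": 0},
  ],
)

```text
clock: 15.8
position: [0.4803, -0.3165, 0.091]
ee_rot: [-180.0, 0.0, 150.7]
wrist_force: [-2.3, -4.9, -0.9]
finger_gap: 0.0443
grasp_force: 62.1
```

The sideways force is about 5 N along stand -y, so the cover is slightly too far to +y against the collar. Easing 1 mm towards -y while lowering.

Call:
apply_moves(
  hand=0,
  plan=[
    {"x": 0, "y": -0.003, "z": 0, "wx": 0, "wy": 0, "wz": 0},
    {"x": 0, "y": -0.003, "z": 0.002, "wx": 0, "wy": 0, "wz": 0},
    {"x": 0, "y": -0.003, "z": 0.003, "wx": 0, "wy": 0, "wz": 0},
    {"x": 0, "y": -0.003, "z": 0.003, "wx": 0, "wy": 0, "wz": 0},
  ],
)

```text
clock: 16.13
position: [0.48, -0.317, 0.0899]
ee_rot: [180.0, 0.0, 150.7]
wrist_force: [0.7, -0.1, 2.2]
finger_gap: 0.0444
grasp_force: 62.4
```

Side force is gone and the rollers carry 2 N with the cover's underside at about 83.5 mm, as expected. Releasing.

Call:
apply_moves(
  hand=1,
  plan=[
    {"x": 0, "y": 0, "z": 0, "wx": 0, "wy": 0, "wz": 0},
    {"x": 0, "y": 0, "z": 0, "wx": 0, "wy": 0, "wz": 0},
    {"x": 0, "y": 0, "z": 0, "wx": 0, "wy": 0, "wz": 0},
    {"x": 0, "y": 0, "z": 0, "wx": 0, "wy": 0, "wz": 0},
    {"x": 0, "y": 0, "z": 0, "wx": 0, "wy": 0, "wz": 0},
    {"x": 0, "y": 0, "z": -0.05, "wx": 0, "wy": 0, "wz": 0},
    {"x": 0, "y": 0, "z": -0.13, "wx": 0, "wy": 0, "wz": 0},
    {"x": 0, "y": 0, "z": -0.23, "wx": 0, "wy": 0, "wz": 0},
    {"x": 0, "y": 0, "z": -0.23, "wx": 0, "wy": 0, "wz": 0},
    {"x": 0, "y": 0, "z": -0.23, "wx": 0, "wy": 0, "wz": 0},
  ],
)

```text
clock: 16.97
position: [0.4812, -0.3182, 0.1842]
ee_rot: [-180.0, 0.3, 150.7]
wrist_force: [-0.7, 0.3, -0.2]
finger_gap: 0.0857
grasp_force: 0.0
```

```bash
python3 - <<'E'
from h import *
s=sense();print(s['position'],s['ee_rot'],s['finger_gap'],s['clock'])
p=viewer.camera_params('wrist');im=snap('wrist','w9.png');np.save('w9.npy',p['world_to_cam'])
hsv=cv2.cvtColor(im,cv2.COLOR_RGB2HSV);m=cv2.inRange(hsv,(27,200,235),(33,255,255))
n,l,st,ce=cv2.connectedComponentsWithStats(m);k=1+st[1:,4].argmax();print(st[k],ce[k])
c=max(cv2.findContours((l==k).astype(np.uint8),0,1)[0],key=cv2.contourArea)
q=cv2.approxPolyDP(c,6,True)[:,0];print(q.tolist())
W=np.array([wpx2w(*a,.103,p)[:2] for a in q.astype(float)]);print(W.round(4).tolist(),W.mean(0))
for i in range(len(W)):
    e=W[(i+1)%len(W)]-W[i];print(np.linalg.norm(e).round(4),np.degrees(np.arctan2(e[1],e[0])).round(1))
y=np.radians(150.7);X=np.array([np.cos(y),np.sin(y)]);Y=np.array([np.sin(y),-np.cos(y)])
print('corrected',W.mean(0)+.0025*X-.0024*Y)
E
```

```text
[ 0.48120835 -0.31817127  0.18423707] [-179.97253124    0.30628995  150.69712001] 0.08574217616473141 16.9667
[ 288  166   62   75 4268] [318.83950328 202.56162137]
[[289, 167], [291, 240], [347, 240], [349, 167]]
[[0.4446, -0.3228], [0.4964, -0.3521], [0.5184, -0.3129], [0.4664, -0.2841]] [ 0.48144453 -0.31798152]
0.0595 -29.5
0.0449 60.7
0.0595 151.0
0.0444 -119.3
corrected [ 0.47808984 -0.31885103]
```

The cover's top measures 59.5 × 44.7 mm at 103 mm height, with angle -29.3°. It rests on the rollers as intended. Shutting the fingers and pressing in the middle.

Call:
apply_moves(
  hand=0,
  plan=[
    {"x": 0.004, "y": 0.001, "z": 0.02, "wx": 0, "wy": 0, "wz": 0},
    {"x": 0.004, "y": 0.001, "z": 0.05, "wx": 0, "wy": 0, "wz": 0},
    {"x": 0.004, "y": 0.001, "z": 0.08, "wx": 0, "wy": 0, "wz": 0},
    {"x": 0.004, "y": 0.001, "z": 0.11, "wx": 0, "wy": 0, "wz": 0},
    {"x": 0.004, "y": 0.001, "z": 0.14, "wx": 0, "wy": 0, "wz": 0},
    {"x": 0.004, "y": 0.001, "z": 0.165, "wx": 0, "wy": 0, "wz": 0},
    {"x": 0.004, "y": 0.001, "z": 0.185, "wx": 0, "wy": 0, "wz": 0},
    {"x": 0.004, "y": 0.001, "z": 0.195, "wx": 0, "wy": 0, "wz": 0},
    {"x": 0.004, "y": 0.001, "z": 0.195, "wx": 0, "wy": 0, "wz": 0},
    {"x": 0.004, "y": 0.001, "z": 0.195, "wx": 0, "wy": 0, "wz": 0},
  ],
)

```text
clock: 17.85
position: [0.4791, -0.3164, 0.1038]
ee_rot: [-180.0, 0.0, 150.7]
wrist_force: [0.2, -0.1, 1.1]
finger_gap: 0.0004
grasp_force: 0.5
```

Call:
apply_moves(
  hand=0,
  plan=[
    {"x": 0, "y": 0, "z": 0.003, "wx": 0, "wy": 0, "wz": 0},
    {"x": 0, "y": 0, "z": 0.006, "wx": 0, "wy": 0, "wz": 0},
    {"x": 0, "y": 0, "z": 0.009, "wx": 0, "wy": 0, "wz": 0},
    {"x": 0, "y": 0, "z": 0.012, "wx": 0, "wy": 0, "wz": 0},
    {"x": 0, "y": 0, "z": 0.015, "wx": 0, "wy": 0, "wz": 0},
    {"x": 0, "y": 0, "z": 0.018, "wx": 0, "wy": 0, "wz": 0},
    {"x": 0, "y": 0, "z": 0.021, "wx": 0, "wy": 0, "wz": 0},
    {"x": 0, "y": 0, "z": 0.023, "wx": 0, "wy": 0, "wz": 0},
    {"x": 0, "y": 0, "z": 0.023, "wx": 0, "wy": 0, "wz": 0},
  ],
)

```text
clock: 18.6
position: [0.4783, -0.3159, 0.0945]
ee_rot: [-180.0, -0.0, 150.7]
wrist_force: [0.2, 0.7, -0.4]
finger_gap: -0.0001
grasp_force: 0.0
```

Call:
apply_moves(
  hand=0,
  plan=[
    {"x": 0, "y": 0, "z": 0.003, "wx": 0, "wy": 0, "wz": 0},
    {"x": 0, "y": 0, "z": 0.005, "wx": 0, "wy": 0, "wz": 0},
    {"x": 0, "y": 0, "z": 0.007, "wx": 0, "wy": 0, "wz": 0},
    {"x": 0, "y": 0, "z": 0.007, "wx": 0, "wy": 0, "wz": 0},
  ],
)

```text
clock: 18.93
position: [0.4786, -0.3161, 0.0929]
ee_rot: [-180.0, -0.0, 150.7]
wrist_force: [-4.6, 2.5, 15.2]
finger_gap: -0.0002
grasp_force: 7.8
```

Call:
apply_moves(
  hand=0,
  plan=[
    {"x": 0, "y": 0, "z": 0.002, "wx": 0, "wy": 0, "wz": 0},
    {"x": 0, "y": 0, "z": 0.002, "wx": 0, "wy": 0, "wz": 0},
    {"x": 0, "y": 0, "z": 0.002, "wx": 0, "wy": 0, "wz": 0},
  ],
)

```text
clock: 19.18
position: [0.4786, -0.3161, 0.0929]
ee_rot: [-180.0, 0.0, 150.7]
wrist_force: [-5.8, 4.5, 22.9]
finger_gap: 0.0002
grasp_force: 11.4
```

Call:
apply_moves(
  hand=0,
  plan=[
    {"x": 0, "y": 0, "z": -0.05, "wx": 0, "wy": 0, "wz": 0},
    {"x": 0, "y": 0, "z": -0.13, "wx": 0, "wy": 0, "wz": 0},
    {"x": 0, "y": 0, "z": -0.23, "wx": 0, "wy": 0, "wz": 0},
    {"x": 0, "y": 0, "z": -0.23, "wx": 0, "wy": 0, "wz": 0},
    {"x": 0, "y": 0, "z": -0.23, "wx": 0, "wy": 0, "wz": 0},
    {"x": 0, "y": 0, "z": -0.23, "wx": 0, "wy": 0, "wz": 0},
  ],
)

```text
clock: 19.68
position: [0.4783, -0.3159, 0.1825]
ee_rot: [180.0, -0.0, 150.7]
wrist_force: [-0.2, -0.2, -0.7]
finger_gap: 0.0
grasp_force: 0.0
```

```bash
python3 - <<'E'
from h import *
s=sense();print(s['position'],s['clock'])
p=viewer.camera_params('wrist');im=snap('wrist','w10.png');side=snap('side','s10.png')
hsv=cv2.cvtColor(im,cv2.COLOR_RGB2HSV);m=cv2.inRange(hsv,(27,200,235),(33,255,255))
n,l,st,ce=cv2.connectedComponentsWithStats(m);k=1+st[1:,4].argmax()
c=max(cv2.findContours((l==k).astype(np.uint8),0,1)[0],key=cv2.contourArea)
q=cv2.approxPolyDP(c,6,True)[:,0];print(q.tolist())
W=np.array([wpx2w(*a,.093,p)[:2] for a in q.astype(float)]);print(W.mean(0))
for i in range(len(W)):
    e=W[(i+1)%len(W)]-W[i];print(np.linalg.norm(e).round(4),np.degrees(np.arctan2(e[1],e[0])).round(1))
a=cv2.resize(im[120:270,220:420],(600,450),interpolation=2);b=cv2.resize(side[130:205,320:400],(200,188),interpolation=2)
o=np.zeros((450,800,3),np.uint8);o[:,:600]=a;o[:188,600:]=b
cv2.imwrite('pics/fin.png',o[...,::-1])
E
```

```text
[ 0.47830263 -0.31587535  0.18252928] 19.6833
[[290, 170], [291, 240], [344, 241], [347, 171]]
[ 0.48163362 -0.31825986]
0.0592 -30.2
0.0441 59.5
0.0593 150.0
0.0439 -120.3
```

View pics/fin.png

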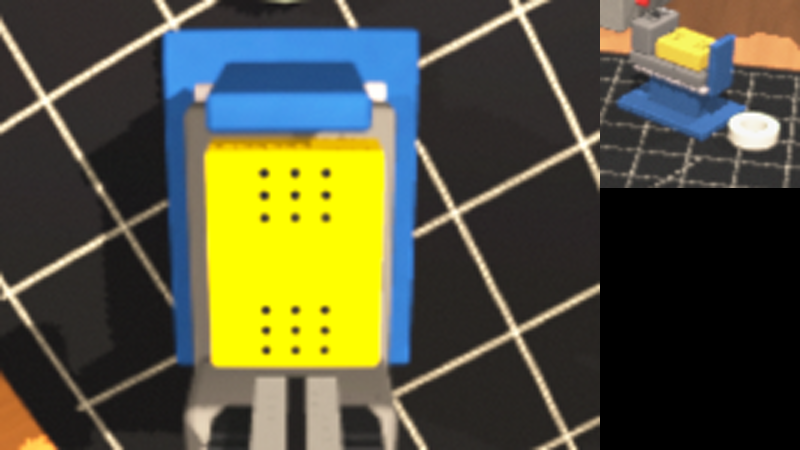

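The cover lies level and square on the collar (crop 205–385 by 140–365). It stopped firmly at 92.9 mm under 23 N, so it is home and the fingers are clear. Handing in.

```bash
python3 -c "
from h import *
print(workorder.finish_job())"
```

```text
the job is handed in; nothing more can be done
None
```

The job is handed in at about 19.7 s of the 69 s allowed: plug pressed home, and the cover set on the pad, laid on the rollers and pressed to a firm stop at 92.9 mm (93 mm is home); I saw no bystander moved, but didn't re-measure them.

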